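# Pin the display arm with its thumbscrew

## Robot

A 6-joint arm with a two-finger parallel gripper is mounted at the origin on a cart in front of the work surface, level with it; the furniture and walls round the work are solid. World frame = base frame: x ahead of the robot, y to its left, z up, the work surface at z = 0. Lengths are in m, angles in rad, forces in N, time in s.
With the tool pointing down it reaches from about 0.3 to 0.75 m from the base axis. Payload 8.5 kg.
Tool frame: the origin (TCP) lies on the centre line of the jaws, within the pads' length; the fingertips stand 11 mm ahead of it and the grasp point (between the pads) lies 8 mm behind it; z points along the fingers, y is the line along which they close (so a half turn about z gives the same grasp; the last joint's range is limited). The gripper opens to 88 mm and grips with 3 to 60 N. Pads are 18 mm wide; open, the fingers measure 123 mm over their backs; the gripper's body (75 mm by 187 mm) begins 45 mm behind the grasp point.
Start: joints at [1.078, 0.381, 1.297, -0, 1.464, -0.215], TCP at [0.151, 0.529, 0.25] pointing down, gripper open.
Joint ranges: [-3.11, 3.11], [-0.89, 2.33], [0.22, 2.48], [-1.42, 4.56], [0.17, 2.85], [-2.88, 2.88]. Speed limits (rad/s): [2.39, 2.39, 3.14, 3.14, 3.14, 3.14].

## Interface

Orientations are given as a rotation vector (axis times angle).
In Python, from station import arm, eyes gives the robot as it stands. The module is installed in compiled form; this text tells all that it offers.
- The arm moves only by the tool arm_command, never from a script. Its argument "targets" is a list that holds one entry, the list of rows, each a list of 7 numbers: the shift along the tool's x, y, z in cm, then the turn, a rotation vector about the tool's x, y, z in degrees, then the closure, from 0 (fully open) to 1 (shut). A call has 1 to 8 rows; each row is the pose to reach, as a shift and turn from the pose commanded when the call began, along the tool's axes at that moment; what a row does not reach only later rows make up. A row lasts 1/10 s, in which the tool goes at most 50 mm and 8.59 degrees, less where a joint would pass 70% of its speed; a pose out of reach is approached as far as the arm can. A call with a gripper value outside its range is refused whole. The fingers move at their own pace and stop on an object; "squeeze" is the grip in N (left out, the last holds). Time passes only in rows, so rows that repeat a pose let the fingers close. It gives the time, the measured TCP pose, the force, the opening and the grip force at its end, in the units of the state.
- arm.state(): the state, without advancing time (a new reading comes with each control period).
- eyes.read_camera(name): name is "scene" or "side" or "wrist"; returns a dict with "pixels" (384x512x3 uint8, blue, green, red), "fx", "fy", "cx", "cy" (pixels), "extrinsics" (4x4, takes a point from camera to world coordinates). Camera axes: x right, y down, z forward; pixel columns grow to the right and rows downward; lengths in m; the calibration is good to about 2 mm. A picture is of the moment at which its call begins. There is no depth.
- arm.close_job(): hands the job in; it is judged then, once.
The state is a dict: "time_s": time; "joints": joint angles; "joint_velocities": joint speeds; "tau": joint torques, N m; "position": TCP position; "tcp_rot": TCP orientation; "force": force on the tool from outside, world axes, zero at the start; "torque": the same for the moment, N m; "finger_gap": opening from 0.0 (shut) to 1.0 (fully open); "finger_force": force on a finger pad.
Only numpy, scipy, OpenCV 4.12 (cv2) and the standard library are available. Lean on these libraries where they do the work, as an engineer would, in place of code of your own. Each camera call takes 0.05 s, during which the arm holds its last target. There are 200 camera calls.

## Task

Swing the pale aluminium display arm by its red peg until the hole in the arm lies over the hole in the green bracket, then take the brass thumbscrew from the dark wooden rack and put it down through both holes until its collar sits on the arm, and let go. It slips in with play and needs no turning. Leave the black thumbscrew in the rack.

Things in the scene. Friction and masses are not known exactly. Their poses are not given: they have to be found in the camera images.
- bracket: Green bracket fixed to the table: block 60 mm wide, top 40 mm above the table, foot flange 190 x 100 x 6 mm. Origin: on the table under the arm's pivot; z up, x along the block (-35 to +135 mm) from pivot to hole. Its vertical 28 mm through hole is at x = 100 mm, y = 0. The flat arm lies on the block and turns on the pivot, where a bolt head rises to 56 mm above the table.
- swing_arm (a joint): Angle (rad) of the aluminium arm, 46 mm wide, 8 mm thick, top 48 mm above the table. On its centre line from the pivot: 26 mm through hole at 100 mm, upright round red peg at 170 mm (18 mm across, 48 to 88 mm above the table), end at 195 mm. 0: along the bracket's +x, holes in line; positive: counter-clockwise from above. Range -1 to 1, no stop at 0; friction (1 to 2 N at the peg) holds it.
- brass_screw: Brass thumbscrew, upright in an end hole of the wooden rack, collar on the rack's top. Origin: on its axis at the collar's underside; z up. Above it: collar 40 mm across, 5 mm thick, then a round knurled head 30 mm across up to 32 mm (grip here, from any side). Below: shank 14 mm across, 38 mm long, the last 12 mm tapering to 6 mm. 60 to 130 g.
- black_screw: Black thumbscrew, same shape, size and axes as the brass one, in the other end hole of the rack, 110 mm from it; not wanted. The rack is a wooden block 55 x 170 mm, 45 mm high, fixed, with three 20 mm holes in a row 55 mm apart; the two screws stand in the end holes (origins 45 mm above the table), the middle one is empty.

How it is judged:
By the outcome, as a careful person would: the job done as asked, in the order asked, and still so for the second after the job is handed in, with the robot touching nothing.
It also fails if it takes over 53 s, if anything falls off the work surface, if the arm or the gripper's body presses on something with over 40 N, if the wrist force passes 120 N, or if a joint passes its speed limit or range.

## Working session

There is one attempt and no reset: what is moved stays moved. The work goes in short steps, Python scripts to look and compute and a tool call to move; the robot and the scene stay as the last step left them, time stands still between calls to the robot, and variables do not carry over. Pictures are saved under pics/ and viewed, at most 11 in all, crops included, and the job is handed in when it is done.

Besides the shell and the picture viewer there is one more tool, called after "Emit:" by a JSON object that holds its "name" and its "arguments". arm_command: Moves the arm, as the interface text tells. Its arguments: {"type":"object","properties":{"targets":{"type":"array"},"squeeze":{"type":"number"}},"required":["targets"]}

```bash
mkdir -p pics
cat > h.py <<'E'
import numpy as np, cv2
from scipy.spatial.transform import Rotation as R
from station import arm, eyes
def ray(c,u,v,z):
    E=np.array(c["extrinsics"]); d=E[:3,:3]@np.array([(u-c["cx"])/c["fx"],(v-c["cy"])/c["fy"],1]); o=E[:3,3]
    return o+d*(z-o[2])/d[2]
def proj(c,p):
    E=np.array(c["extrinsics"]); q=E[:3,:3].T@(np.array(p)-E[:3,3]); return np.array([c["fx"]*q[0]/q[2]+c["cx"],c["fy"]*q[1]/q[2]+c["cy"]])
def tool(p):  # world point -> cm in tool axes
    s=arm.state(); r=R.from_rotvec(s["tcp_rot"]); return r.inv().apply(np.array(p)-s["position"])*100
E
python3 - <<'E'
from h import *
a=[eyes.read_camera(n) for n in("scene","side")]
for n,c in zip("ab",a):
    cv2.imwrite(f"pics/{n}.png",c["pixels"]); print(np.round(c["extrinsics"],2),c["fx"])
s=arm.state();print(s["time_s"],s["position"],s["tcp_rot"],s["force"]);print(R.from_rotvec(s["tcp_rot"]).as_matrix().round(3))
E
```

```text
[[ 0.82 -0.44  0.36  0.19]
 [-0.57 -0.63  0.52 -0.46]
 [ 0.   -0.64 -0.77  0.73]
 [ 0.    0.    0.    1.  ]] 493.27322465080823
[[-0.98 -0.14  0.16  0.36]
 [-0.21  0.59 -0.78  0.68]
 [ 0.02 -0.8  -0.6   0.58]
 [ 0.    0.    0.    1.  ]] 359.46045983799104
0.1 [0.1507175  0.52870406 0.24920772] [-4.34851951e-01 -3.11094011e+00  1.96500887e-03] [0.64429659 1.03502152 0.05132961]
[[-0.962  0.274 -0.001]
 [ 0.274  0.962 -0.001]
 [ 0.    -0.001 -1.   ]]
```

View pics/a.png

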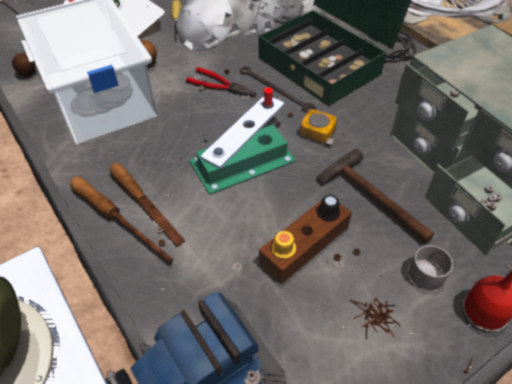

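View pics/b.png

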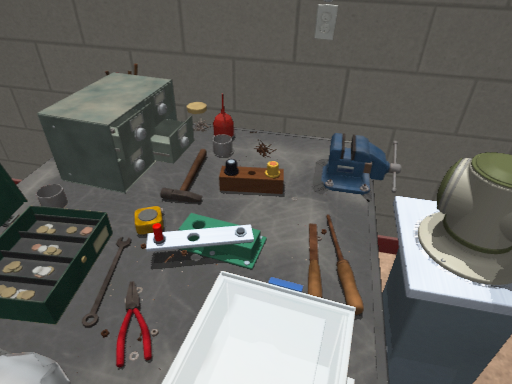

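The scene camera shows the bracket at about (243,158), with the pivot near (218,154), the peg at (268,97), brass at (284,243) and black at (329,207). The side camera shows the peg at (157,230), the pivot at (240,231), brass at (272,170) and black at (232,167). I'll measure next.

Run:
```python
from h import *
crops={}
for n,(x,y) in (("scene",(180,75)),("side",(140,145))):
    c=eyes.read_camera(n); im=c["pixels"]; hsv=cv2.cvtColor(im,cv2.COLOR_BGR2HSV)
    g=cv2.inRange(hsv,(60,90,40),(85,255,255)); r=cv2.inRange(hsv,(0,160,80),(6,255,255))|cv2.inRange(hsv,(174,160,80),(180,255,255)); b=cv2.inRange(hsv,(18,140,120),(32,255,255))
    for nm,m,w in(("green",g,None),("peg",r,.088),("brass",b,.077)):
        k,l,st,ce=cv2.connectedComponentsWithStats(m)
        for i in range(1,k):
            if st[i,4]>25 and x-10<ce[i][0]<x+190 and y-10<ce[i][1]<y+200:
                print(n,nm,st[i],ce[i].round(1), ray(c,st[i,0]+st[i,2]/2-.5,st[i,1]+ (min(st[i,2]*.33,st[i,3]/2)),w or .04).round(3))
                if nm=="green": 
                    h=cv2.convexHull(cv2.findContours((l==i).astype('uint8'),0,2)[0][0]); p=cv2.approxPolyDP(h,2.5,True)[:,0]
                    for q in p: print("  ",q,ray(c,*q,.006)[:2].round(3),ray(c,*q,.04)[:2].round(3))
    crops[n]=cv2.resize(im[y:y+130,x:x+133],None,fx=3,fy=3,interpolation=cv2.INTER_CUBIC)
    if n=="scene": cv2.imwrite("pics/w.png",eyes.read_camera("wrist")["pixels"])
cv2.imwrite("pics/crop.png",np.hstack(list(crops.values())))
```

```text
scene green [351  65  20  21 118] [361.7  75.6] [0.909 0.173 0.04 ]
   [370  65] [0.981 0.21 ] [0.944 0.179]
   [370  76] [0.951 0.179] [0.916 0.148]
   [361  84] [0.914 0.168] [0.88  0.139]
   [351  85] [0.892 0.179] [0.859 0.149]
   [360  69] [0.95  0.212] [0.915 0.181]
scene green [342  79  10  11  37] [346.   84.5] [0.857 0.161 0.04 ]
   [351  88] [0.885 0.17 ] [0.852 0.141]
   [342  86] [0.873 0.188] [0.841 0.157]
   [343  79] [0.892 0.206] [0.859 0.175]
   [349  81] [0.898 0.192] [0.865 0.162]
scene green [335  88  11   9  30] [340.5  91.4] [0.824 0.145 0.04 ]
   [336  88] [0.857 0.19 ] [0.825 0.159]
   [342  88] [0.868 0.182] [0.836 0.152]
   [345  93] [0.862 0.165] [0.83  0.135]
   [341  96] [0.847 0.162] [0.817 0.132]
scene green [ 190  125  105   69 2983] [245.6 160.3] [0.537 0.097 0.04 ]
   [273 125] [0.665 0.171] [0.643 0.141]
   [294 160] [0.639 0.064] [0.618 0.039]
   [210 193] [0.457 0.086] [0.444 0.06 ]
   [190 161] [0.467 0.18 ] [0.454 0.15 ]
   [196 153] [0.488 0.192] [0.474 0.162]
scene peg [187  67  43  22 317] [209.8  79.6] [0.584 0.293 0.088]
scene peg [264  87 
[... 397 characters left out ...]
   84   41 1204] [234.4 251.1] [0.529 0.178 0.04 ]
   [265 237] [0.458 0.089] [0.452 0.124]
   [251 268] [0.468 0.187] [0.462 0.216]
   [182 249] [0.627 0.168] [0.611 0.199]
   [252 228] [0.493 0.067] [0.485 0.103]
side green [189 236  10   5  36] [193.1 238. ] [0.599 0.164 0.04 ]
   [198 237] [0.606 0.125] [0.591 0.158]
   [189 239] [0.623 0.135] [0.608 0.168]
side peg [153 223  10  18 133] [157.5 231.5] [0.66  0.194 0.088]
side peg [116 308  35  57 697] [132.8 336. ] [0.607 0.399 0.088]
side brass [267 162  11   6  31] [272.3 164.9] [ 0.479 -0.105  0.077]
side brass [265 170  12   7  27] [268.8 173.8] [ 0.476 -0.065  0.077]
side brass [134 206  28  20 268] [147.6 216.4] [0.702 0.155 0.077]
```

View pics/crop.png

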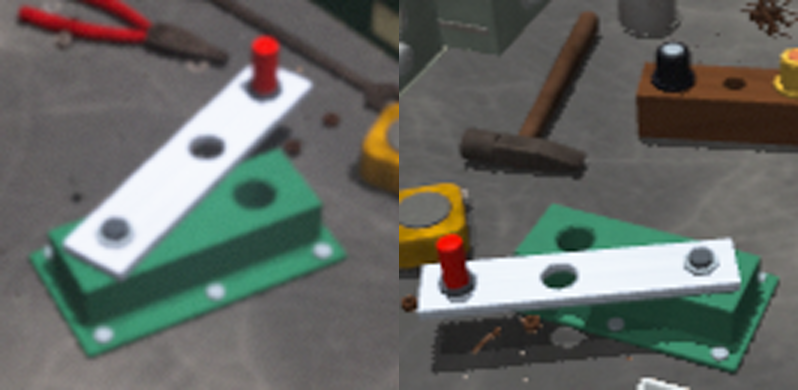

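The crop shows the bracket hole at scene (264.7,139.7) and side (198,224.7). The pivot bolt is at scene (218.7,151) and side (241,231.5), and the peg top is at scene (268.3,89) and side (157,225.5).

Run:
```python
from h import *
C={n:eyes.read_camera(n) for n in("scene","side")}
for nm,z,a,b in(("hole",.04,(264.7,139.7),(198,224.7)),("pivot",.056,(218.5,151),(241,231.3)),("peg",.088,(268.3,89),(157,225.5)),("brass",.077,(284.5,238),(272.5,164.5)),("black",.077,(330,200.5),(232,162.5))):
    p=[ray(C[n],*q,z) for n,q in zip(C,(a,b))]; m=(p[0]+p[1])/2; print(nm,p[0][:2].round(4),p[1][:2].round(4),m.round(4))
```

```text
hole [0.6042 0.1161] [0.6044 0.1204] [0.6043 0.1183 0.04  ]
pivot [0.5051 0.1276] [0.5022 0.1358] [0.5037 0.1317 0.056 ]
peg [0.666  0.1921] [0.6619 0.1918] [0.6639 0.1919 0.088 ]
brass [ 0.4801 -0.1147] [ 0.4785 -0.1073] [ 0.4793 -0.111   0.077 ]
black [ 0.5887 -0.0971] [ 0.5829 -0.0914] [ 0.5858 -0.0942  0.077 ]
```

View pics/w.png

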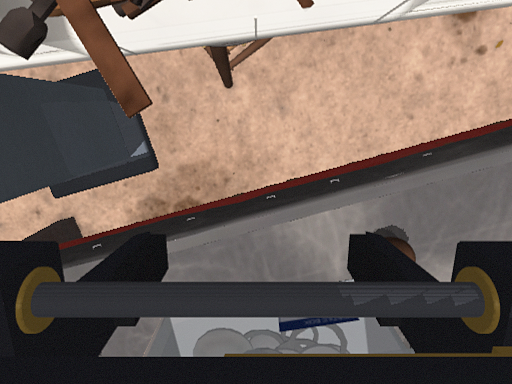

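The wrist camera sees only the floor, the table edge and the fingers. The arm is at about +0.49 rad. The peg is near (0.664,0.192) and needs to go to about (0.672,0.109). I'll move above the peg.

Emit:
{"name": "arm_command", "arguments": {"targets": [[[-4, -1.25, 0, 0, 0, 0, 0], [-8, -2.5, 0, 0, 0, 0, 0], [-13, -4, 0, 0, 0, 0, 0], [-17.5, -5.5, 0, 0, 0, 0, 0], [-22, -7, 0, 0, 0, 0, 0], [-26.5, -8.3, 0, 0, 0, 0, 0], [-31, -9.7, 0, 0, 0, 0, 0], [-35, -11, 0, 0, 0, 0, 0]]]}}

```text
time_s: 1.15
position: [0.459, 0.3256, 0.2497]
tcp_rot: [0.436, 3.111, 0.0]
force: [0.3, -0.0, 0.6]
finger_gap: 1.001
finger_force: 0.0
```

Emit:
{"name": "arm_command", "arguments": {"targets": [[[-4, -1.2, 0, 0, 0, 0, 0], [-8.5, -2.6, 0.5, 0, 0, 0, 0], [-13, -4, 1, 0, 0, 0, 0], [-17, -5.3, 2, 0, 0, 0, 0], [-20.5, -6.4, 3, 0, 0, 0, 0.2], [-23, -7.2, 4, 0, 0, 0, 0.2], [-23.6, -7.4, 5, 0, 0, 0, 0.2], [-23.6, -7.4, 5, 0, 0, 0, 0.2]]]}}

```text
time_s: 1.95
position: [0.6635, 0.1909, 0.1976]
tcp_rot: [-0.436, -3.108, 0.001]
force: [-0.1, -0.1, 0.3]
finger_gap: 0.799
finger_force: 0.0
```

Run:
```python
from h import *
s=arm.state();print(s["time_s"],s["position"],s["tcp_rot"],s["force"])
c=eyes.read_camera("wrist");cv2.imwrite("pics/w2.png",c["pixels"])
r=R.from_rotvec(s["tcp_rot"])
print("rot",r.as_matrix().round(3)); E=np.array(c["extrinsics"]); print(r.inv().apply(E[:3,3]-s["position"]),E[:3,2])
for n,p in dict(hole=(.6043,.1183,.04),pivot=(.5037,.1317,.056),peg=(.664,.192,.088),tcp=s["position"],below=(*s["position"][:2],.088)).items(): print(n,proj(c,p))
```

```text
1.95 [0.66350975 0.19088745 0.1976252 ] [-4.35918072e-01 -3.10768410e+00  1.12030521e-03] [-0.14663483 -0.06936002  0.33710355]
rot [[-0.961  0.275 -0.004]
 [ 0.275  0.961 -0.   ]
 [ 0.003 -0.001 -1.   ]]
[ 6.47179947e-02 -1.24030580e-04 -1.35427877e-01] [ 0.24184053 -0.0713149  -0.96769176]
hole [161.90964327 145.06906794]
pivot [127.09040501  15.62648831]
peg [259.43450321 198.73311081]
tcp [257.8459138  259.65056209]
below [257.89372685 198.52830181]
```

View pics/w2.png

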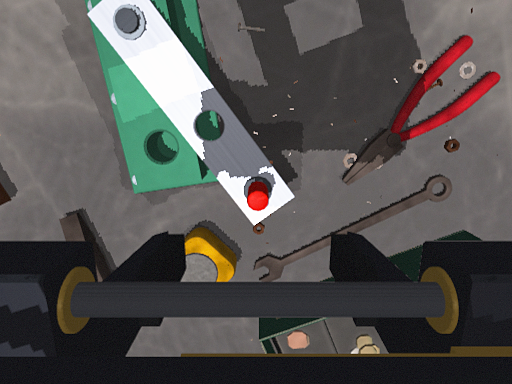

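The peg is at (258,200) and the bracket hole at (162,147), both within 2 mm of my estimates. I'll descend and grip the peg.

Emit:
{"name": "arm_command", "arguments": {"targets": [[[0, 0, 3, 0, 0, 0, 0.3], [0, 0, 6, 0, 0, 0, 0.3], [0, 0, 9, 0, 0, 0, 0.3], [0, 0, 11, 0, 0, 0, 0.3], [0, 0.1, 12, 0, 0, 0, 0.3], [0, 0.1, 12.4, 0, 0, 0, 0.3], [0, 0.1, 12.4, 0, 0, 0, 0.5], [0, 0.1, 12.4, 0, 0, 0, 0.7]]], "squeeze": 12}}

```text
time_s: 2.8
position: [0.6646, 0.1926, 0.0772]
tcp_rot: [0.434, 3.109, 0.001]
force: [0.2, -0.3, 0.5]
finger_gap: 0.548
finger_force: 0.0
```

Emit:
{"name": "arm_command", "arguments": {"targets": [[[0, 0, 0, 0, 0, 0, 0.8], [0, 0, 0, 0, 0, 0, 0.9], [0, 0, 0, 0, 0, 0, 1], [0, 0, 0, 0, 0, 0, 1], [0, 0, 0, 0, 0, 0, 1]]]}}

```text
time_s: 3.3
position: [0.6639, 0.192, 0.0759]
tcp_rot: [-0.435, -3.111, 0.001]
force: [-2.4, -1.0, 2.4]
finger_gap: 0.2
finger_force: 12.0
```

Run:
```python
from h import *
s=arm.state();print(s["time_s"],s["position"],s["force"],s["finger_gap"]*88,s["finger_force"])
P=np.array((.5037,.1317));d=s["position"][:2]-P;a0=np.arctan2(d[1],d[0]);r=np.hypot(*d);print(r,a0+.132)
# arc waypoints in tool axes, ending at bracket angle
for k in range(1,9):
    a=a0+(-.132-a0)*k/8; p=P+r*np.array((np.cos(a),np.sin(a))); print(tool([*p,s["position"][2]]).round(2))
```

```text
3.3 [0.66393097 0.19198138 0.07587426] [-2.40671884 -0.9758335   2.41007841] 17.579678092528273 11.999788172543049
0.1711952331793592 0.4918359022276613
[-0.6  -0.86  0.  ]
[-1.15 -1.76  0.  ]
[-1.64 -2.7   0.  ]
[-2.07 -3.66  0.  ]
[-2.44 -4.64  0.  ]
[-2.75 -5.65  0.  ]
[-3.   -6.67  0.  ]
[-3.18 -7.7   0.  ]
```

Emit:
{"name": "arm_command", "arguments": {"targets": [[[-0.3, -0.4, 0, 0, 0, 0, 1], [-0.6, -0.85, 0, 0, 0, 0, 1], [-0.9, -1.3, 0, 0, 0, 0, 1], [-1.15, -1.75, 0, 0, 0, 0, 1], [-1.4, -2.2, 0, 0, 0, 0, 1], [-1.65, -2.7, 0, 0, 0, 0, 1], [-1.85, -3.2, 0, 0, 0, 0, 1], [-2.05, -3.65, 0, 0, 0, 0, 1]]]}}

```text
time_s: 4.1
position: [0.6751, 0.151, 0.0759]
tcp_rot: [0.435, 3.108, 0.001]
force: [5.7, 3.1, -0.1]
finger_gap: 0.196
finger_force: 12.0
```

Emit:
{"name": "arm_command", "arguments": {"targets": [[[-0.2, -0.5, 0, 0, 0, 0, 1], [-0.35, -1, 0, 0, 0, 0, 1], [-0.55, -1.5, 0, 0, 0, 0, 1], [-0.7, -2, 0, 0, 0, 0, 1], [-0.83, -2.5, 0, 0, 0, 0, 1], [-0.95, -3, 0, 0, 0, 0, 1], [-1.1, -3.8, 0, 0, 0, 0, 1], [-1.12, -4.05, 0, 0, 0, 0, 1]]]}}

```text
time_s: 4.9
position: [0.6735, 0.1084, 0.0758]
tcp_rot: [-0.436, -3.111, 0.0]
force: [4.0, 1.0, -0.1]
finger_gap: 0.201
finger_force: 12.0
```

Run:
```python
from h import *
s=arm.state();print(s["time_s"],s["position"],s["force"],s["finger_gap"]*88,s["finger_force"])
c=eyes.read_camera("wrist");d=eyes.read_camera("scene");im=c["pixels"]
b=cv2.resize(d["pixels"][75:195,180:313],None,fx=2.8,fy=2.8)
o=np.zeros((384,512+b.shape[1]-84,3),np.uint8);o=np.zeros((384,800,3),np.uint8);o[:,:512]=im;o[:b.shape[0],512:]=b[:,:288];cv2.imwrite("pics/w3.png",o)
for n,p in dict(hole=(.6043,.1183,.048),pivot=(.5037,.1317,.056)).items(): print(n,proj(c,p))
```

```text
4.9 [0.67350952 0.10843744 0.07576619] [ 3.96020709  0.957631   -0.14566457] 17.71585244579738 11.999723785556853
hole [238.08920015 102.66078959]
pivot [ 193.92203577 -173.22972395]
```

View pics/w3.png

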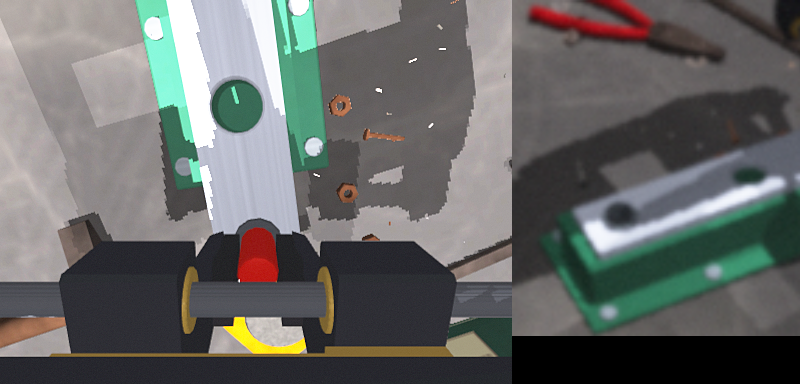

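The arm hole is at (237,104), with no obvious crescent of the bracket top showing through it. I'll release, rise and check the alignment from above.

Emit:
{"name": "arm_command", "arguments": {"targets": [[[0, 0, 0, 0, 0, 0, 0.7], [0, 0, 0, 0, 0, 0, 0.5], [0, 0, 0, 0, 0, 0, 0.4], [0, 0, -2, 0, 0, 0, 0.3], [0, 0, -5, 0, 0, 0, 0.2], [0, 0, -9, 0, 0, 0, 0.2], [0, 0, -13, 0, 0, 0, 0.2], [0, 0, -13, 0, 0, 0, 0.2]]]}}

```text
time_s: 5.8
position: [0.675, 0.1097, 0.212]
tcp_rot: [0.433, 3.101, 0.002]
force: [0.6, 1.0, -0.1]
finger_gap: 0.803
finger_force: 0.0
```

Run:
```python
from h import *
s=arm.state();print(s["time_s"],s["position"],s["force"])
c=eyes.read_camera("wrist");im=c["pixels"]
for n,p in dict(hole=(.6043,.1183,.048),pivot=(.5037,.1317,.056)).items(): print(n,proj(c,p))
np.savez("c.npz",**c)
cv2.imwrite("pics/w4.png",cv2.resize(im[:270,70:400],None,fx=2.2,fy=2.2,interpolation=cv2.INTER_CUBIC))
```

```text
5.8 [0.67497915 0.10970727 0.21204616] [ 0.58159845  0.95944048 -0.11360629]
hole [244.66260068 103.94151341]
pivot [224.10880368 -30.45933657]
```

View pics/w4.png

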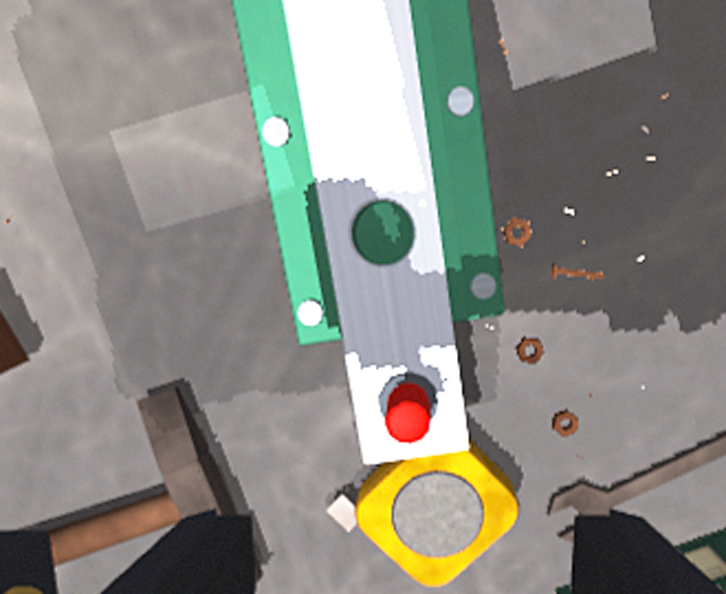

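The arm lies over the block with its hole at crop (383,232) and its peg at (408,420). The flange bolts are at (276,131), (460,100), (310,313) and (483,286). I'll compute the angles.

Run:
```python
from h import *
c=dict(np.load("c.npz"))
f=lambda x,y,z: ray(c,x/2.2+70-.3,y/2.2-.3,z)[:2]
def ang(a,b): d=a-b; return np.arctan2(d[1],d[0])
print("flange",ang(f(299,345,.006),f(233,0,.006)),ang(f(503,312,.006),f(465,0,.006)))
print("bolts",ang(f(310,313,.007),f(276,131,.007)),ang(f(483,286,.007),f(460,100,.007)))
print("arm",ang(f(360,463,.048),f(285,0,.048)),ang(f(468,445,.048),f(408,0,.048)))
H=f(383,232,.048);print("armhole",H,"pegtop",f(408,421,.088),"arm dir hole->peg",ang(f(408,421,.088),H))
B=[f(310,313,.007),f(483,286,.007),f(276,131,.007),f(460,100,.007)]
m1=(B[0]+B[1])/2;m2=(B[2]+B[3])/2;print("bracket axis",m1,m2)
u=m1-m2;u/=np.hypot(*u);n=np.array((-u[1],u[0]));print("axis ang",np.arctan2(u[1],u[0]),"arm hole offset",n@(H-m2))
print("brass", tool((.4793,-.111,.20)))
```

```text
flange -0.13000179868409725 -0.12226957388382494
bolts -0.1282167282897991 -0.12652537616772475
arm -0.14342891365556332 -0.12861718551422707
armhole [0.60507775 0.11726471] pegtop [0.67360181 0.10826403] arm dir hole->peg -0.13060302196885973
bracket axis [0.63511155 0.11311272] [0.55520172 0.12334625]
axis ang -0.12737024055741453 arm hole offset 0.00030327946679144994
brass [ 12.69557175 -26.56025286   0.75647777]
```

The arm is aligned within about 0.5 mm. Next I'll go above the brass screw.

Emit:
{"name": "arm_command", "arguments": {"targets": [[[1.2, -2.5, 0, 0, 0, 0, 0.2], [3, -6.5, 0, 0, 0, 0, 0.2], [5, -10.5, 0, 0, 0, 0, 0.2], [7, -14.5, 0, 0, 0, 0, 0.2], [9, -18.5, 0, 0, 0, 0, 0.2], [10.8, -22.5, 0, 0, 0, 0, 0.2], [12.3, -25.7, 0.3, 0, 0, 0, 0.2], [12.7, -26.6, 0.5, 0, 0, 0, 0.2]]]}}

```text
time_s: 6.65
position: [0.4761, -0.1129, 0.1995]
tcp_rot: [-0.439, -3.108, -0.001]
force: [0.3, 0.2, -0.4]
finger_gap: 0.799
finger_force: 0.0
```

Emit:
{"name": "arm_command", "arguments": {"targets": [[[0, 0, 0, 0, 0, 0, 0.2], [0, 0, 0, 0, 0, 0, 0.2]]]}}

```text
time_s: 6.85
position: [0.4789, -0.1108, 0.2003]
tcp_rot: [-0.434, -3.111, -0.001]
force: [-0.1, -0.4, 0.5]
finger_gap: 0.797
finger_force: 0.0
```

Run:
```python
from h import *
s=arm.state();print(s["time_s"],s["position"],s["force"])
c=eyes.read_camera("wrist");im=c["pixels"]
print("pred",proj(c,(.4793,-.111,.077)))
hsv=cv2.cvtColor(im,cv2.COLOR_BGR2HSV);m=cv2.inRange(hsv,(15,110,60),(35,255,255));m[240:]=0
k,l,st,ce=cv2.connectedComponentsWithStats(m)
for i in range(1,k):
    if st[i,4]>60:print(st[i],ce[i],ray(c,*ce[i],.05),ray(c,*ce[i],.077))
cv2.imwrite("pics/w5.png",im)
```

```text
6.85 [ 0.47891798 -0.11082738  0.20027951] [-0.10691884 -0.35780489  0.5428571 ]
pred [257.57504718 194.4380175 ]
[ 232  167   44   48 1603] [253.41859014 189.79600749] [ 0.48063265 -0.11527457  0.05      ] [ 0.47459523 -0.11320046  0.077     ]
```

View pics/w5.png

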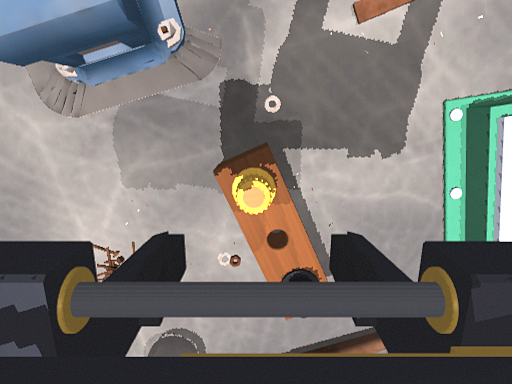

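The brass head top is at (254,197) and its collar centre at about (253,188). That calls for corrections of −0.3 cm in tool x and −0.3 cm in tool y. I'll descend and grip.

Emit:
{"name": "arm_command", "arguments": {"targets": [[[-0.1, -0.1, 3, 0, 0, 0, 0.2], [-0.3, -0.3, 6, 0, 0, 0, 0.2], [-0.3, -0.3, 9, 0, 0, 0, 0.2], [-0.3, -0.3, 11.5, 0, 0, 0, 0.2], [-0.3, -0.3, 13, 0, 0, 0, 0.2], [-0.3, -0.3, 13.6, 0, 0, 0, 0.2], [-0.3, -0.3, 13.6, 0, 0, 0, 0.2], [-0.3, -0.3, 13.6, 0, 0, 0, 0.4]]], "squeeze": 20}}

```text
time_s: 7.7
position: [0.4812, -0.115, 0.0653]
tcp_rot: [0.434, 3.11, -0.001]
force: [0.9, -0.8, 0.4]
finger_gap: 0.731
finger_force: 0.0
```

Emit:
{"name": "arm_command", "arguments": {"targets": [[[0, 0, 0, 0, 0, 0, 0.6], [0, 0, 0, 0, 0, 0, 0.8], [0, 0, 0, 0, 0, 0, 1], [0, 0, 0, 0, 0, 0, 1], [0, 0, 0, 0, 0, 0, 1]]]}}

```text
time_s: 8.2
position: [0.4806, -0.1152, 0.0649]
tcp_rot: [0.435, 3.111, -0.0]
force: [0.2, 0.6, 0.6]
finger_gap: 0.324
finger_force: 20.0
```

Emit:
{"name": "arm_command", "arguments": {"targets": [[[0, 0, -0.7, 0, 0, 0, 1], [0, 0, -2, 0, 0, 0, 1], [0, 0, -4, 0, 0, 0, 1], [0, 0, -6, 0, 0, 0, 1], [0, 0, -8, 0, 0, 0, 1], [0, 0, -9.5, 0, 0, 0, 1], [0, 0, -10, 0, 0, 0, 1], [0, 0, -10, 0, 0, 0, 1]]]}}

```text
time_s: 9.0
position: [0.4806, -0.1153, 0.1652]
tcp_rot: [0.435, 3.11, -0.001]
force: [1.0, 1.0, -1.5]
finger_gap: 0.324
finger_force: 20.0
```

Run:
```python
from h import *
s=arm.state();print(s["time_s"],s["position"],s["force"],s["finger_gap"])
c=eyes.read_camera("wrist");im=c["pixels"]
S=eyes.read_camera("scene")["pixels"]
o=np.zeros((384,800,3),np.uint8);o[:,:512]=im;o[:,512:]=cv2.resize(S[140:332,200:344],None,fx=2,fy=2);cv2.imwrite("pics/w6.png",o)
print(tool((.6046,.1175,.15)))
```

```text
9.0 [ 0.48058553 -0.11525078  0.16519871] [ 1.00839299  1.00345959 -1.46857659] 0.323687895325985
[-5.58431335 25.77771024  1.41267574]
```

View pics/w6.png

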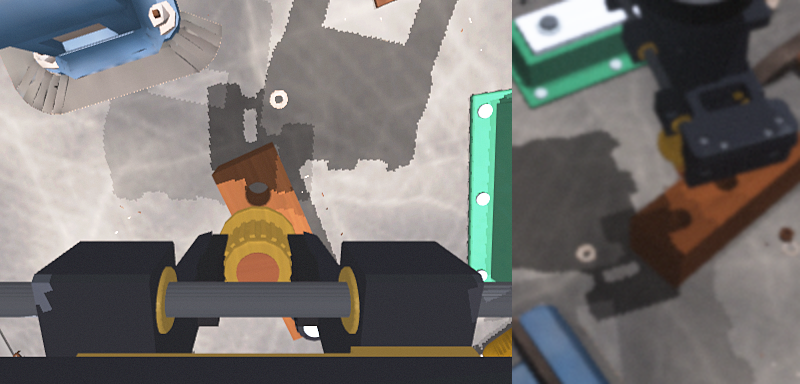

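The screw is held upright and centred between the pads, with its head at (258,265). I'll carry it over the hole.

Emit:
{"name": "arm_command", "arguments": {"targets": [[[-0.5, 2.5, 0, 0, 0, 0, 1], [-1.4, 6.5, 0, 0, 0, 0, 1], [-2.3, 10.5, 0, 0, 0, 0, 1], [-3.1, 14.5, 0, 0, 0, 0, 1], [-4, 18.5, 0, 0, 0, 0, 1], [-4.9, 22.5, 0, 0, 0, 0, 1], [-5.5, 25.2, 0, 0, 0, 0, 1], [-5.6, 25.8, 0, 0, 0, 0, 1]]]}}

```text
time_s: 9.9
position: [0.6055, 0.12, 0.1632]
tcp_rot: [-0.43, -3.11, -0.0]
force: [-0.5, -0.8, -1.3]
finger_gap: 0.321
finger_force: 20.0
```

Emit:
{"name": "arm_command", "arguments": {"targets": [[[0, 0, 0.5, 0, 0, 0, 1], [0, 0, 1.5, 0, 0, 0, 1], [0, 0, 2.5, 0, 0, 0, 1], [0, 0, 3.5, 0, 0, 0, 1], [0, 0, 4.2, 0, 0, 0, 1], [0, 0, 4.5, 0, 0, 0, 1], [0, 0, 4.5, 0, 0, 0, 1], [0, 0, 4.5, 0, 0, 0, 1]]]}}

```text
time_s: 10.7
position: [0.6053, 0.1175, 0.1201]
tcp_rot: [0.435, 3.111, 0.0]
force: [-0.7, -1.2, -0.9]
finger_gap: 0.322
finger_force: 20.0
```

Run:
```python
from h import *
s=arm.state();print(s["time_s"],s["position"],s["force"],s["finger_gap"])
o=np.zeros((384,800,3),np.uint8)
for i,(n,x,y) in enumerate((("scene",200,80),("side",150,180))):
    S=eyes.read_camera(n)["pixels"]; o[:360,i*400:i*400+400]=cv2.resize(S[y:y+90,x:x+100],None,fx=4,fy=4,interpolation=cv2.INTER_CUBIC)
cv2.imwrite("pics/w7.png",o)
```

```text
10.7 [0.60531844 0.11751903 0.12005816] [-0.68514781 -1.17926506 -0.94443534] 0.3224395336287448
```

View pics/w7.png

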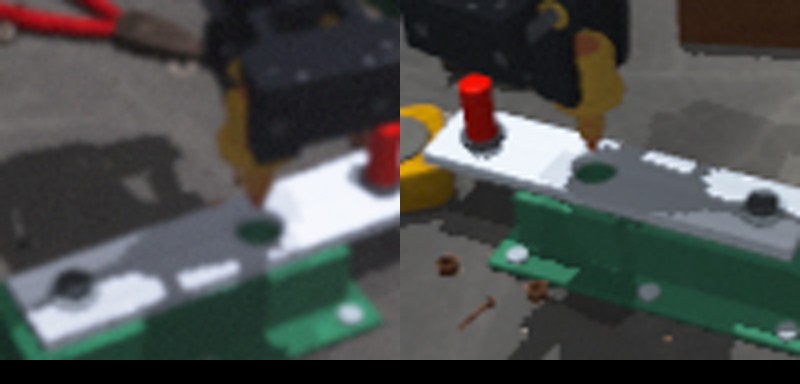

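The shank tip is right above the hole in both views: (258,205) over (260,230), and (593,150) over (595,172). I'll insert it.

Emit:
{"name": "arm_command", "arguments": {"targets": [[[0, 0, 0.6, 0, 0, 0, 1], [0, 0, 1.2, 0, 0, 0, 1], [0, 0, 1.8, 0, 0, 0, 1], [0, 0, 2.5, 0, 0, 0, 1], [0, 0, 3.2, 0, 0, 0, 1], [0, 0, 3.9, 0, 0, 0, 1], [0, 0, 4.5, 0, 0, 0, 1], [0, 0, 4.9, 0, 0, 0, 1]]]}}

```text
time_s: 11.6
position: [0.605, 0.1175, 0.07]
tcp_rot: [-0.435, -3.111, 0.0]
force: [0.5, 0.1, -1.2]
finger_gap: 0.321
finger_force: 20.0
```

Emit:
{"name": "arm_command", "arguments": {"targets": [[[0, 0, 0.1, 0, 0, 0, 1], [0, 0, 0.2, 0, 0, 0, 1], [0, 0, 0.2, 0, 0, 0, 1]]]}}

```text
time_s: 11.9
position: [0.6052, 0.1175, 0.0689]
tcp_rot: [0.435, 3.111, 0.0]
force: [0.9, 0.4, -0.6]
finger_gap: 0.324
finger_force: 20.0
```

Nothing is touching yet and about 1 mm remains. I'll lower it the rest of the way, open slowly and rise.

Emit:
{"name": "arm_command", "arguments": {"targets": [[[0, 0, 0.1, 0, 0, 0, 1], [0, 0, 0.1, 0, 0, 0, 1], [0, 0, 0.1, 0, 0, 0, 0.6], [0, 0, 0.1, 0, 0, 0, 0.45], [0, 0, 0.1, 0, 0, 0, 0.3], [0, 0, 0.1, 0, 0, 0, 0.2], [0, 0, 0.1, 0, 0, 0, 0.2], [0, 0, 0.1, 0, 0, 0, 0.2]]]}}

```text
time_s: 12.7
position: [0.6051, 0.1175, 0.0678]
tcp_rot: [0.435, 3.111, 0.0]
force: [0.5, -0.1, -0.7]
finger_gap: 0.794
finger_force: 0.0
```

Emit:
{"name": "arm_command", "arguments": {"targets": [[[0, 0, -1, 0, 0, 0, 0.2], [0, 0, -3, 0, 0, 0, 0.2], [0, 0, -6, 0, 0, 0, 0.2], [0, 0, -9, 0, 0, 0, 0.2], [0, 0, -12, 0, 0, 0, 0.2], [0, 0, -14, 0, 0, 0, 0.2], [0, 0, -14, 0, 0, 0, 0.2], [0, 0, -14, 0, 0, 0, 0.2]]]}}

```text
time_s: 13.5
position: [0.6049, 0.1176, 0.2075]
tcp_rot: [-0.435, -3.111, 0.0]
force: [0.3, 0.5, -0.9]
finger_gap: 0.799
finger_force: 0.0
```

Run:
```python
from h import *
s=arm.state();print(s["time_s"],s["position"],s["force"],s["finger_gap"])
o=np.zeros((384,800,3),np.uint8)
for i,(n,x,y) in enumerate((("wrist",180,110),("side",150,160))):
    S=eyes.read_camera(n)["pixels"]; o[:360,i*400:i*400+400]=cv2.resize(S[y:y+90,x:x+100],None,fx=4,fy=4,interpolation=cv2.INTER_CUBIC)
cv2.imwrite("pics/w8.png",o)
```

```text
13.5 [0.60485925 0.11756579 0.20747199] [ 0.26289711  0.54014328 -0.88274416] 0.7991799428944701
```

View pics/w8.png

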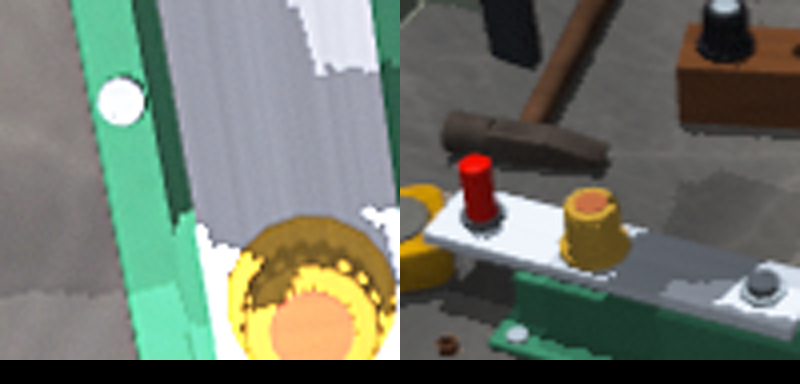

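The brass screw stands upright with its collar flat on the arm at (595,245) in the side crop. The black screw is still in the rack.

```bash
python3 -c "
from station import arm
print(arm.close_job())"
```

```text
the job is handed in; nothing more can be done
None
```

I swung the arm until the two holes lined up, put the brass thumbscrew through both with its collar on the arm, let go and handed the job in at about 13.6 s; the black thumbscrew is still in the rack.

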